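# Park the decorating wheel's index plunger and turn the wheel to its stop

## Robot

A 6-joint arm with a two-finger parallel gripper is mounted at the origin on the work surface. World frame = base frame: x ahead of the robot, y to its left, z up, the work surface at z = 0. Lengths are in m, angles in rad, forces in N, time in s.
With the tool pointing down it reaches from about 0.275 to 0.825 m from the base axis. Payload 4.9 kg.
Tool frame: the origin (TCP) lies at the very end of the fingers, on their centre line; the grasp point (between the pads) lies 19 mm behind it (env.tcp_to_grasp is the distance from the TCP to the grasp point, in m); z points along the fingers, y is the line along which they close (so a half turn about z gives the same grasp; the last joint's range is limited). The gripper opens to 85 mm and grips with 20 to 120 N. Pads are 22 mm wide; open, the fingers measure 114 mm over their backs; the gripper's body (76 mm by 85 mm) begins 54 mm behind the grasp point. The pads swing forward as they close: fully open they stand 13 mm farther back than shut.
Start: joints at [1.066, 0.326, -0.193, 1.052, 0, 1.437], TCP at [0.199, 0.513, 0.231] pointing down, gripper open.
Joint ranges: [-2.65, 2.65], [-0.97, 1.79], [-1.3, 1.35], [-1.93, 2.1], [-1.47, 1.37], [-3.14, 3.14]. Speed limits (rad/s): [2.57, 2.57, 3.14, 3.14, 3.14, 3.14].

## Interface

Orientations are given as a rotation vector (axis times angle).
In Python, from rig import env, solver, viewer, job gives the robot as it stands. Calls block until the motion is done:
- env.goto(position, orientation): joint-space move of the TCP to a pose.
- env.move_l(position, max_speed=0.15, ori=None, until_force=None): straight line of the TCP; ori=None keeps the orientation; max_speed is the mean speed in m/s. With until_force (N) it stops when the force on the tool has changed by that much, and returns True; else False.
- env.move_joints(angles): joint-space move.
- env.ungrasp() and env.close_gripper(): open the fingers fully, or close them until they stop; the grip force is fixed at half the most.
- env.dwell(seconds).
- solver.inverse_kinematics(position, orientation): joint angles nearest the present ones, or None.
- env.get_state(): the state.
- viewer.snapshot(name): name is "side" or "top"; returns a dict with "pixels" (480x640x3 uint8, red, green, blue), "range_z" (480x640 float32, m along the optical axis (not along the pixel's ray), 0 where there is no reading), "mtx" (3x3 intrinsics, pixels), "R" (3x3) and "t" (3): a world point X has camera coordinates R X + t. Camera axes: x right, y down, z forward; pixel columns grow to the right and rows downward; lengths in m; the calibration is good to about 2 mm. A picture is of the moment at which its call begins.
A pose or a line that the arm cannot do raises env.Unreachable and nothing moves.
- job.job_done(): hands the job in; it is judged then, once.
The state is a dict: "time_s": time; "joint_positions": joint angles; "joint_velocities": joint speeds; "joint_torque": joint torques, N m; "ee_pos": TCP position; "tool_rot": TCP orientation; "wrist_force": force on the tool from outside, world axes, zero at the start; "ft_torque": the same for the moment, N m; "grip_width": finger opening in m; "gripper_force": force on a finger pad.
Only numpy, scipy, OpenCV 4.12 (cv2) and the standard library are available. Lean on these libraries where they do the work, as an engineer would, in place of code of your own. Each camera call takes 0.05 s, during which the arm holds its last target. There are 200 camera calls.

## Task

The decorating wheel is locked by its sprung index plunger. Gently pull the T-handle straight up until it comes to its end, turn it anticlockwise (seen from above) and ease it down into the rest notch so that it stays up by itself when you let go; then take the wheel round clockwise by its upright post until its ear just rests against the rubber-faced stop, without pressing hard on it. Do not force the plunger, keep off the fresh bowl, and leave the jar, cup and brush where they are.

Things in the scene. Friction and masses are not known exactly. Their poses are not given: they have to be found in the camera images.
- station: Decorating wheel: grey cast foot 190 mm across; on its +y side a grey post (36 x 14 mm, 147 mm from the axis) holds an arm over the wheel's rim, arm top 126 mm above the table. On the arm a steel castellated collar, 32 mm across, roughly 20 to 25 mm tall. Origin: centre of the foot's underside, on the wheel axis, on the table; z up; the plunger stands at x 0, y +108 mm.
- turntable: Aluminium wheel head, a disc 230 mm across, 14 mm thick, top face 85 mm above the table; turns about the vertical axis (friction 0.12 Nm, no spring). Origin on the axis at table height. Dark index holes round its rim; the plunger's tip sits in one and locks the wheel with about 1 degree of play. Carries bowl, post and ear.
- bowl: Freshly thrown soft clay bowl stuck on the middle of the wheel, 94 mm across at the rim and 52 mm tall (rim 137 mm above the table). Not to be touched. Origin: centre of its underside.
- post (a point): Upright round steel post, 14 mm diameter, 45 mm tall, standing on the wheel 98 mm from the axis; foot 85 mm, top 130 mm above the table. This point is on its axis, 27 mm above the wheel's top face, a good height to hold. Pinched by two fingers it turns between them, so the wheel can be led round without turning the hand.
- ear (a point): Aluminium ear, 16 mm wide and 12 mm thick, that sticks out of the wheel's rim by 25 mm, in line with the post. This point is the middle of its clockwise face, 130 mm from the axis, 77.5 mm above the table. It moves with the wheel.
- stop: Adjustable stop: dark steel upright 88 mm high with a rubber pad 8 mm thick, clamped beside the foot, fixed. Its angle differs: about 50 to 85 degrees clockwise of where the ear starts. Origin on the wheel axis at table height; its x axis points from there to the pad's face.
- stop_face (a point): Middle of the rubber pad's face, 130 mm from the wheel axis, 77.5 mm above the table; the ear lies against the pad when ear meets this point. The pad yields about 1 mm at 10 N.
- plunger: Index plunger. Origin: on its vertical axis, at the height of its cross pin when down; does not move with the handle; z up; x along the collar's deep slot and the T-handle's bar while locked. The steel cross pin (4 mm thick, 31 mm long, parallel to the bar) sits in the deep slot and cannot be turned there. The spring pulls down with about 6 N at the bottom, 8 N at the end; damped.
- handle (a point): Middle of the T-handle's black bar (moves with the handle), on the plunger axis: 46 mm long, 12 mm wide, 26 mm tall, long side along x of plunger at the start. This point is 13 mm below the bar's top, 49 mm above the cross pin, 179 to 191 mm above the table when down. Grasp across the 12 mm from above; the slim stem (9 mm) is below it.
- plunger_lift (a joint): How far the plunger is pulled up, m; 0 is down (locked). The pull needed for the cross pin to clear the collar's crown is set by hand and differs, 8 to 20 mm; a soft rubber shoulder ends the pull 2 mm after that. The rest notch is 4 mm deep, so the parked pin sits 4 mm below the crown.
- plunger_twist (a joint): Turn of the T-handle, rad: 0 along the deep slot, positive anticlockwise seen from above; at 1.31 the cross pin stands over the rest notch (6.6 mm wide, so within about 0.1 rad). It can be turned only while the pin is pulled clear of the crown; ends at 1.75.
- glaze_jar: Bystander: closed glaze jar, 66 mm across, 85 mm tall. Origin: centre of its underside.
- cup: Bystander: clay cup, 72 mm across, 75 mm tall. Origin: centre of its underside.
- brush: Bystander: brush lying on the table, 200 mm long. Origin: its middle, on the table.

How it is judged:
On the way, in this order (a step that is already met when the one before it is completed fails the run):
1. the plunger rests in its notch, pulled up and let go (value of joint plunger_lift above 0.0025 m and value of joint plunger_twist between 1.13 and 1.49 rad and contact force between the fingers and plunger below 0.1 N), for 0.3 s.
2. the wheel's ear has come round to the stop (horizontal distance between ear and stop_face below 0.004 m), for 0.2 s.
At the end, for the whole second after the job is handed in: The plunger stays up by itself in its rest notch (raised more than 2.5 mm, turned 1.31 rad within 0.18 rad), and the wheel rests with its ear within 4 mm of the stop's pad (value of joint plunger_lift above 0.0025 m and value of joint plunger_twist between 1.13 and 1.49 rad and horizontal distance between ear and stop_face below 0.004 m and angular speed of turntable below 0.05 rad/s); the robot touches nothing.
It fails at once if the plunger is forced: over 16 N between it and its collar, arm or the locked wheel (contact force between plunger and station above 16 N).
It fails at once if the wheel's ear is pressed against the stop with more than 20 N (contact force between turntable and stop above 20 N).
It fails at once if the fresh bowl is touched with more than 1 N (contact force between bowl and anything else above 1 N).
It fails at once if the jar, cup or brush is moved by more than 20 mm (distance of any of glaze_jar, cup, brush from where it was at the start of the episode above 0.02 m).
It also fails if it takes over 72 s, if anything falls off the work surface, if the arm or the gripper's body presses on something with over 40 N, if the wrist force passes 120 N, or if a joint passes its speed limit or range.

## Working session

There is one attempt and no reset: what is moved stays moved. The work goes in short steps, each a Python script; the robot and the scene stay as the last script left them, time stands still between calls to the robot, and variables do not carry over. Pictures are saved under pics/ and viewed, at most 10 in all, crops included, and the job is handed in when it is done.

```bash
ls; mkdir -p pics
python3 - <<'E'
from rig import env, solver, viewer, job
import cv2, numpy as np
for n in ("side","top"):
    s=viewer.snapshot(n); np.savez(f"{n}0.npz",**s)
    cv2.imwrite(f"pics/{n}0.png",s["pixels"][:,:,::-1])
    print(n,s["mtx"].tolist(),(-s["R"].T@s["t"]).round(3),s["R"].round(3).tolist())
st=env.get_state(); print(st)
E
```

```text
pics
side [[527.3863463158689, 0.0, 317.6975256567993], [0.0, 527.3863463158689, 241.5476392828633], [0.0, 0.0, 1.0]] [ 0.284 -0.762  0.774] [[0.934, -0.358, 0.005], [-0.221, -0.588, -0.778], [0.282, 0.725, -0.628]]
top [[519.2522612371018, 0.0, 322.8505928174165], [0.0, 519.2522612371018, 235.24430329225166], [0.0, 0.0, 1.0]] [ 0.403 -0.02   1.336] [[0.023, -1.0, 0.001], [-0.992, -0.023, -0.124], [0.124, 0.001, -0.992]]
{'time_s': 0.1, 'joint_positions': array([ 1.06580737e+00,  3.26856435e-01, -1.93471389e-01,  1.05200244e+00,
        1.17804198e-05,  1.43663087e+00]), 'joint_velocities': array([ 0.00186423, -0.00271738,  0.00388285, -0.00113337,  0.00056128,
        0.00202834]), 'joint_torque': array([-1.61365344e-03, -4.44241369e+01,  2.63038552e+01,  7.88281846e-03,
       -2.20059283e-04, -1.78507065e-05]), 'ee_pos': array([0.19902827, 0.51217495, 0.23059214]), 'tool_rot': array([-5.79065469e-01, -3.08726164e+00,  2.28133366e-03]), 'wrist_force': array([ 0.07261212, -0.12056132,  0.49155901]), 'ft_torque': array([-0.01065489, -0.01519339, -0.0313705 ]), 'gripper_force': 0.0, 'grip_width': 0.08554161754589697}
```

View pics/top0.png

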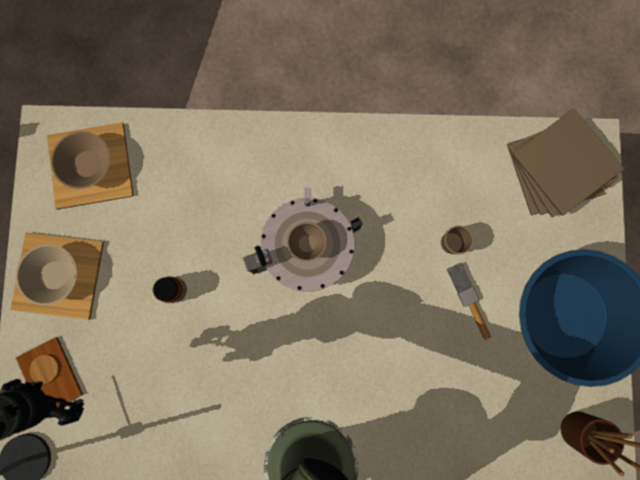

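View pics/side0.png

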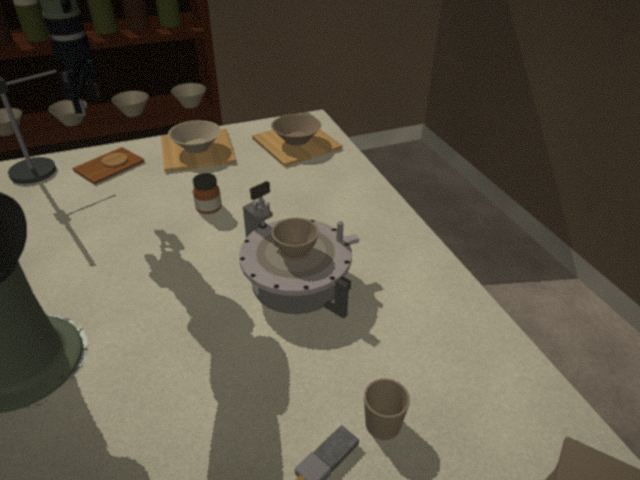

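The top view shows the wheel centred near (308,244), with the ear and post at (308,192), the stop at (357,224) and the plunger arm at (258,260). The jar is at (170,289), the cup at (457,239) and the brush at (468,300). The side view agrees: T-handle at (260,190), post at (340,231), stop at (341,295).

```bash
cat > h.py <<'E'
import numpy as np, cv2
from scipy.optimize import least_squares
def cloud(s):
    v,u=np.mgrid[:480,:640]; z=s["range_z"]; K=s["mtx"]
    c=np.stack([(u-K[0,2])/K[0,0]*z,(v-K[1,2])/K[1,1]*z,z],-1)
    P=(c-s["t"])@s["R"]; P[z==0]=np.nan; return P
def proj(s,X):
    c=s["R"]@np.asarray(X)+s["t"]; p=s["mtx"]@c; return p[:2]/p[2]
def ray(s,uv,z):
    d=s["R"].T@np.linalg.solve(s["mtx"],[uv[0],uv[1],1]); o=-s["R"].T@s["t"]
    return o+d*(z-o[2])/d[2]
E
python3 - <<'E'
from h import *
for n in("top","side"):
    s=dict(np.load(n+"0.npz")); P=cloud(s); 
    q=P.reshape(-1,3); q=q[~np.isnan(q[:,0])]
    c0=np.array([.42,.0])
    g=q[(abs(q[:,2]-.085)<.004)&(np.hypot(*(q[:,:2]-ray(s,(308,244),.085)[:2] if n=="top" else q[:,:2]-c).T)<.16)] 
    # wheel outline from hull of top-face points
    h=cv2.convexHull(g[:,:2].astype(np.float32))[:,0]
    f=least_squares(lambda p:np.hypot(h[:,0]-p[0],h[:,1]-p[1])-.115,h.mean(0),loss="soft_l1",f_scale=.001)
    c=f.x; print(n,"axis",c.round(4),np.abs(f.fun).mean().round(4),len(h), g[:,2].mean())
    r=np.hypot(*(q[:,:2]-c).T); a=np.degrees(np.arctan2(q[:,1]-c[1],q[:,0]-c[0]))
    def show(t,m):
        x=q[m]; 
        if len(x)>3:
            b=cv2.minAreaRect((x[:,:2]*1000).astype(np.float32)); print(t,len(x),x.mean(0).round(4),x.min(0).round(4),x.max(0).round(4),b,"ang",a[m].mean().round(1))
    show("handle",(q[:,2]>.16)&(r<.16)&(r>.07))
    show("handletop",(q[:,2]>.185)&(r<.16)&(r>.07))
    show("armtop",(abs(q[:,2]-.126)<.004)&(r<.17)&(r>.08)&(abs(a-90)<60))
    show("post",(q[:,2]>.108)&(r<.13)&(r>.08)&(abs(a)<40))
    show("ear",(q[:,2]>.07)&(r<.15)&(r>.118)&(abs(a)<40))
    show("stop",(q[:,2]>.06)&(r<.17)&(r>.12)&(a<-40)&(a>-110))
    im=s["pixels"][:,:,::-1]
    x0,y0=(230,160) if n=="top" else (230,170)
    cv2.imwrite(f"pics/{n}c.png",cv2.resize(im[y0:y0+150,x0:x0+160],None,fx=5,fy=4 if 0 else 4,interpolation=cv2.INTER_CUBIC) if 0 else cv2.resize(im[y0:y0+150,x0:x0+160],None,fx=4,fy=4,interpolation=cv2.INTER_CUBIC))
E
```

```text
top axis [0.5388 0.0189] 0.0063 32 0.08499337462858832
handle 128 [0.4976 0.1197 0.1902] [0.4766 0.1075 0.1678] [0.5205 0.1331 0.1992] ((497.6971740722656, 120.46401977539062), (45.48434066772461, 11.966869354248047), 22.87042236328125) ang 112.2
handletop 113 [0.4976 0.1204 0.192 ] [0.4766 0.1075 0.1852] [0.5183 0.1331 0.1992] ((497.653564453125, 120.56905364990234), (45.48541259765625, 11.749442100524902), 22.918527603149414) ang 112.1
armtop 218 [0.4884 0.1411 0.1257] [0.4661 0.1007 0.122 ] [0.5185 0.167  0.1299] ((492.2627868652344, 134.44415283203125), (35.40428924560547, 62.30545425415039), 21.391132354736328) ang 112.5
post 37 [0.6341 0.0222 0.1258] [0.6283 0.0158 0.1087] [0.6416 0.0281 0.1329] ((634.9993286132812, 22.73501205444336), (13.108094215393066, 11.866009712219238), 47.35341262817383) ang 2.0
ear 57 [0.6664 0.0227 0.0833] [0.6569 0.0152 0.0762] [0.6759 0.0305 0.087 ] ((666.4857177734375, 22.805072784423828), (19.366676330566406, 14.921218872070312), 1.7341703176498413) ang 1.7
stop 81 [ 0.5914 -0.1003  0.0856] [ 0.579  -0.1128  0.0608] [ 0.6042 -0.0884  0.0947] ((592
[... 616 characters left out ...]
73 0.1651 0.1299] ((490.5518798828125, 133.29660034179688), (33.01824188232422, 62.76850891113281), 23.820106506347656) ang 115.4
post 72 [0.6346 0.0197 0.1224] [0.6291 0.0133 0.1081] [0.6406 0.0311 0.1323] ((635.4656372070312, 21.699764251708984), (17.555978775024414, 10.874638557434082), 67.75900268554688) ang 0.8
ear 88 [0.6674 0.0207 0.0813] [0.6572 0.0134 0.0718] [0.6788 0.0345 0.088 ] ((668.0357055664062, 23.69189453125), (21.229473114013672, 20.944599151611328), 2.199838876724243) ang 1.0
stop 225 [ 0.5911 -0.1034  0.0797] [ 0.5782 -0.1153  0.0601] [ 0.6073 -0.0874  0.0918] ((593.6400146484375, -100.78512573242188), (24.08122444152832, 23.171234130859375), 26.78786849975586) ang -67.1
```

View pics/topc.png

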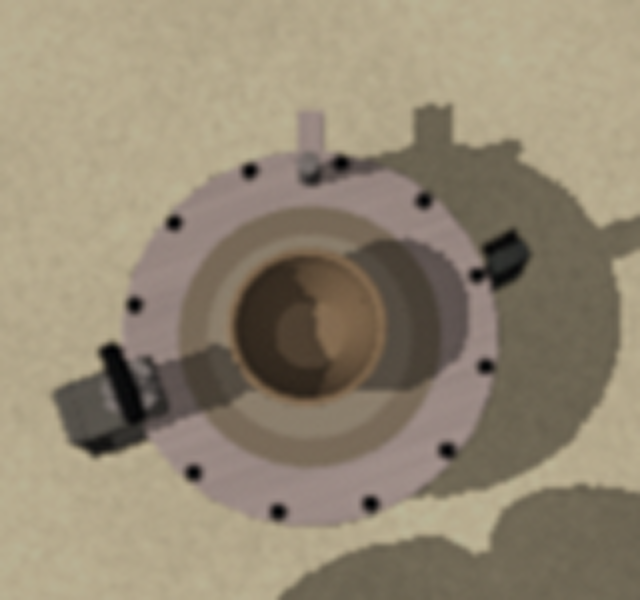

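View pics/sidec.png

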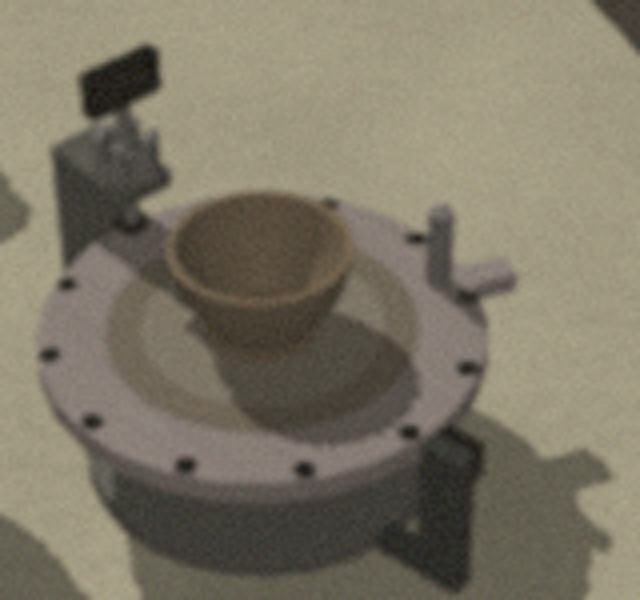

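The crops confirm the layout. In the top crop the bar runs from (108,347) to (132,422), the ear is at (311,120), the post at (310,170) and the stop at (507,258). Next I'll refine the bar and axis estimates and check reachability.

```bash
cat >> h.py <<'E'
from scipy.spatial.transform import Rotation as Ro
def down(yaw_y):  # tool pointing down, tool y at world angle yaw_y (deg); Rz continuous
    a=np.radians(yaw_y); y=np.array([np.cos(a),np.sin(a),0]); z=np.array([0,0,-1.]); x=np.cross(y,z)
    return Ro.from_matrix(np.stack([x,y,z],1)).as_rotvec()
E
python3 - <<'E'
from h import *
from rig import env,solver
for n in("top","side"):
    s=dict(np.load(n+"0.npz")); P=cloud(s); q=P.reshape(-1,3)
    d=np.hypot(q[:,0]-.4976,q[:,1]-.12)<.04
    m=(d&(q[:,2]>.16)).reshape(480,640); g=s["pixels"].max(2)
    ti=q[d&(q[:,2]>.17)&(g.ravel()<60)]; print(n,"barz pct",np.percentile(ti[:,2],[10,25,50,75,90]).round(4),len(ti))
    if n=="top":
        mm=((g<60)&cv2.dilate(m.astype(np.uint8),np.ones((3,3))).astype(bool))
        v,u=np.nonzero(mm)
        X=np.array([ray(s,(a,b),.192)[:2] for a,b in zip(u,v)]); c=X.mean(0); w,V=np.linalg.eigh(np.cov((X-c).T))
        print("bar",c.round(4),np.degrees(np.arctan2(V[1,1],V[0,1])),len(X),(np.sqrt(12*w)).round(4))
        w8=cv2.connectedComponentsWithStats((g<55).astype(np.uint8))
        H=[]
        for i in range(1,w8[0]):
            if w8[2][i,4]<40:
                p=ray(s,w8[3][i],.085)[:2]; r=np.hypot(*(p-[.5388,.0193]))
                if .09<r<.12: H.append(p)
        H=np.array(H); f=least_squares(lambda p:np.hypot(*(H-p[:2]).T)-p[2],[.539,.019,.105],loss="soft_l1",f_scale=.001)
        print("holes",len(H),f.x.round(4),np.abs(f.fun).round(4)); print(np.degrees(np.arctan2(*(H-f.x[:2]).T[::-1])).round(1))
q=env.get_state()["joint_positions"]
for yy in (112.5,-67.5,187.5,7.5,22.5,202.5):
    for z in (.165,.25): print(yy,z,solver.inverse_kinematics([.4976,.12,z],down(yy)))
for t in (15,-30,-60):
    a=np.radians(t)
    for o in (0,180): print("push",t,o,solver.inverse_kinematics([.5387+.1*np.cos(a),.0193+.1*np.sin(a),.105],down(t+o)))
E
```

```text
top barz pct [0.1848 0.1898 0.1914 0.1937 0.1953] 107
bar [0.4952 0.1173] -157.7640685790706 123 [0.0129 0.0461]
holes 12 [0.5378 0.0191 0.1078] [0.0005 0.0005 0.0108 0.0007 0.0008 0.0007 0.0001 0.0101 0.0002 0.0001
 0.0004 0.0003]
[  -8.3   21.5    0.2  -38.9   51.5   81.3  -98.7  106.3 -128.5  141.1
 -159.1  171.2]
side barz pct [0.1739 0.1776 0.1843 0.1906 0.1928] 198
112.5 0.165 [ 0.09235115  0.31308719 -0.39291845  0.86479068  0.         -0.30034793]
112.5 0.25 [ 0.09235115  0.2432886  -0.25781767  1.06969006  0.         -0.30034793]
-67.5 0.165 [ 0.09235115  0.31308719 -0.39291845  0.86479068  0.          2.84124472]
-67.5 0.25 [ 0.09235115  0.2432886  -0.25781767  1.06969006  0.          2.84124472]
187.5 0.165 [ 9.23511518e-02  3.13087193e-01 -3.92918453e-01  8.64790682e-01
 -4.44089210e-16 -1.60934487e+00]
187.5 0.25 [ 9.23511518e-02  2.43288595e-01 -2.57817675e-01  1.06969006e+00
 -4.44089210e-16 -1.60934487e+00]
7.5 0.165 [ 9.23511518e-02  3.13087193e-01 -3.92918453e-01  8.64790682e-01
 -4.44089210e-16  1.53224778e+00]
7.5 0.25 [ 9.23511518e-02  2.43288595e-01 -2.57817675e
[... 332 characters left out ...]
]
202.5 0.25 [ 9.23511518e-02  2.43288595e-01 -2.57817675e-01  1.06969006e+00
 -4.44089210e-16 -1.87114426e+00]
push 15 0 [-0.04481872  0.58546859 -0.11876307  0.86656466  0.          1.26417822]
push 15 180 [-0.04481872  0.58546859 -0.11876307  0.86656466  0.         -1.87741443]
push -30 0 [-1.66890760e-01  5.67221431e-01 -1.51736432e-01  8.51838464e-01
  4.44089210e-16  1.92750434e+00]
push -30 180 [-0.16689076  0.56722143 -0.15173643  0.85183846  0.         -1.21408831]
push -60 0 [-2.38363588e-01  5.11781241e-01 -2.50107860e-01  8.08907226e-01
 -4.44089210e-16  2.37963029e+00]
push -60 180 [-2.38363588e-01  5.11781241e-01 -2.50107860e-01  8.08907226e-01
 -4.44089210e-16 -7.61962363e-01]
```

Run:
```python
from h import *
from rig import env,solver
c=np.array([.4974,.1196]); a=np.radians(112); u=np.array([np.cos(a),np.sin(a)]); o=down(112)
P=lambda d,z:[*(c+d*u),z]
def st(t):
    s=env.get_state(); print(t,round(s["time_s"],2),s["ee_pos"].round(4),s["wrist_force"].round(2),s["ft_torque"].round(3),round(s["grip_width"],4)); return s
env.goto(P(0,.25),o); st("above")
env.move_l(P(0,.163),.08); st("at")
res=[]
for sg in(1,-1):
    env.move_l(P(sg*.026,.163),.08)
    hit=env.move_l(P(sg*.042,.163),.012,until_force=2.)
    s=st(f"touch {sg} {hit}"); res.append((s["ee_pos"][:2]-c)@u); 
    env.move_l(P(sg*.02,.163),.08)
env.move_l(P(0,.163),.08); print(res,np.mean(res))
```

```text
above 1.89 [0.4972 0.1202 0.25  ] [ 0.08 -0.61 -0.37] [-0.058  0.003 -0.023] 0.0852
at 3.13 [0.4979 0.1196 0.1635] [-0.39 -0.41  0.25] [ 0.026 -0.047  0.017] 0.0855
touch 1 True 4.62 [0.4827 0.1554 0.1627] [ 0.88 -1.69  0.62] [-0.346 -0.207  0.092] 0.0856
touch -1 True 6.58 [0.5102 0.0871 0.1626] [-0.7   1.05  0.68] [ 0.236  0.013 -0.023] 0.0854
[np.float64(0.038677846372238235), np.float64(-0.034968249321825726)] 0.0018547985252062547
```

Run:
```python
from h import *
from rig import env,solver
a=np.radians(112); u=np.array([np.cos(a),np.sin(a)]); w=np.array([np.sin(a),-np.cos(a)]); c=np.array([.4974,.1196])+.00185*u
P=lambda d,z:[*(c+d*w),z]
def st(t):
    s=env.get_state(); print(t,round(s["time_s"],2),s["ee_pos"].round(4),s["wrist_force"].round(2),s["ft_torque"].round(3)); return s
env.move_l(P(0,.215),.12)
env.goto(P(0,.215),down(22)); env.move_l(P(0,.163),.1); st("at")
res=[]
for sg in(1,-1):
    env.move_l(P(sg*.012,.163),.08)
    hit=env.move_l(P(sg*.027,.163),.012,until_force=2.)
    s=st(f"touch {sg} {hit}"); res.append((s["ee_pos"][:2]-c)@w)
    env.move_l(P(sg*.010,.163),.08)
env.move_l(P(0,.163),.08); print(res,np.mean(res))
e=np.mean(res); c=c+e*w; print("centre",c)
env.move_l(P(0,.215),.12); env.goto(P(0,.215),down(112)); env.move_l(P(0,.163),.1); st("ready")
```

```text
at 9.96 [0.4969 0.1213 0.1633] [-0.46 -0.51  0.78] [ 0.021 -0.026 -0.02 ]
touch 1 True 11.12 [0.5169 0.1296 0.1625] [-1.24 -0.09  0.07] [ 0.015 -0.073  0.007]
touch -1 True 12.51 [0.4804 0.1147 0.1629] [2.24 1.75 1.28] [ 0.172 -0.421 -0.03 ]
[np.float64(0.021828310096511296), np.float64(-0.017586537022947407)] 0.002120886536781944
centre [0.49867343 0.12210979]
ready 15.69 [0.4989 0.1221 0.1633] [ 0.29 -0.16  0.32] [-0.052  0.014 -0.016]
```

Run:
```python
from h import *
from rig import env,solver
env.close_gripper()
for i in range(4):
    s=env.get_state(); print(round(s["time_s"],2),s["ee_pos"].round(4),s["wrist_force"].round(2),s["ft_torque"].round(3),round(s["grip_width"],4),s["gripper_force"]); env.dwell(.05)
```

```text
16.36 [0.4988 0.1221 0.1633] [-0.67  0.06  2.03] [-0.024  0.196 -0.035] 0.0112 59.49555695056915
16.41 [0.4988 0.1221 0.1633] [-1.06 -0.21  3.82] [-0.003  0.214 -0.028] 0.0115 59.50625717639923
16.46 [0.4988 0.1221 0.1633] [-1.91 -0.47  2.91] [-0.043  0.194 -0.031] 0.0109 59.515979290008545
16.51 [0.4988 0.1221 0.1633] [-1.51  0.78  3.29] [ 0.012  0.201 -0.011] 0.0108 59.52659547328949
```

Run:
```python
from h import *
from rig import env,solver
c=[.49867,.12211]; z=.163
def F(n=5):
    f=[]
    for _ in range(n): f.append(env.get_state()["wrist_force"]); env.dwell(.02)
    return np.mean(f,0)
L=[]
for i in range(1,25):
    z=.163+i*.001; hit=env.move_l([*c,z],.015,until_force=6.5 if i>4 else None)
    f=F(); s=env.get_state(); print(i,hit,s["ee_pos"].round(4),f.round(2)); L.append(-f[2])
    if i>6 and (hit or L[-1]-np.median(L[3:-1])>3.5): break
print(round(s["time_s"],2))
```

```text
1 False [0.4987 0.1221 0.1634] [ 2.11  0.35 -6.34]
2 False [0.4987 0.1221 0.1649] [ 2.76  0.07 -6.12]
3 False [0.4987 0.1221 0.166 ] [ 2.01 -0.25 -6.4 ]
4 False [0.4986 0.1221 0.167 ] [ 2.54  0.   -6.41]
5 False [0.4986 0.1221 0.168 ] [ 2.45  0.33 -6.33]
6 False [0.4987 0.1221 0.169 ] [ 2.59  0.21 -7.09]
7 False [0.4986 0.1221 0.17  ] [ 2.12  0.21 -7.04]
8 False [0.4987 0.1221 0.171 ] [ 2.17  0.08 -6.87]
9 False [0.4987 0.1221 0.172 ] [ 2.45  0.47 -7.03]
10 False [0.4987 0.1221 0.173 ] [ 2.36  0.14 -7.24]
11 False [0.4986 0.1221 0.174 ] [ 2.92 -0.07 -7.72]
12 False [0.4987 0.1221 0.175 ] [ 2.22  0.17 -7.37]
13 False [0.4986 0.1221 0.176 ] [ 2.86 -0.05 -7.54]
14 False [0.4987 0.1221 0.177 ] [ 2.62  0.21 -7.68]
15 False [0.4987 0.1221 0.178 ] [ 2.15 -0.24 -7.72]
16 False [0.4987 0.1221 0.179 ] [ 2.16  0.33 -7.68]
17 False [0.4987 0.1221 0.18  ] [ 2.44  0.14 -7.7 ]
18 False [0.4987 0.1221 0.181 ] [ 2.19  0.32 -8.43]
19 False [0.4986 0.1221 0.182 ] [ 2.06  0.25 -7.95]
20 False [0.4986 0.1221 0.183 ] [ 2.62 -0.06 -8.2 ]
21 False [0.4986 0.1221 0.184 ] [ 2.23 -0.22 -8.22]
22 False [0.4986 0.1221 0.1846] [  4.17   0.25 -13.33]
23.89
```

Run:
```python
from h import *
from rig import env,solver
c=[.49867,.12211]
def F(n=4):
    f=[]
    for _ in range(n): s=env.get_state(); f.append(np.r_[s["wrist_force"],s["ft_torque"][2]]); env.dwell(.015)
    return np.mean(f,0)
env.move_l([*c,.1840],.015); print(F().round(2))
for k in range(1,11):
    y=112+7.506*k; env.goto([*c,.1840],down(y)); f=F(); print(round(y,1),f.round(2))
    if np.hypot(f[0],f[1])>7 or abs(f[3])>.3: print("STOP"); break
else:
    for i in range(1,13):
        z=.184-i*.0005; env.move_l([*c,z],.01); f=F(); s=env.get_state(); print(s["ee_pos"].round(4),f.round(2))
        if f[2]>-2.5: break
s=env.get_state(); print(round(s["time_s"],2),s["tool_rot"])
```

```text
[ 2.01  0.08 -7.97  0.01]
119.5 [ 2.13 -0.44 -8.39  0.  ]
127.0 [ 1.9  -0.01 -8.46  0.  ]
134.5 [ 2.46  0.45 -8.42  0.01]
142.0 [ 2.16 -0.52 -8.35  0.02]
149.5 [ 2.64 -0.37 -8.16  0.01]
157.0 [ 2.67 -0.24 -8.14  0.01]
164.5 [ 2.67 -0.46 -8.18 -0.01]
172.0 [ 3.11 -0.74 -8.08 -0.  ]
179.6 [ 2.13 -0.83 -8.36  0.01]
187.1 [ 2.63 -0.37 -8.36 -0.01]
[0.4987 0.1221 0.1835] [ 3.39 -0.66 -8.51 -0.02]
[0.4988 0.1221 0.183 ] [ 3.67 -0.94 -8.39 -0.02]
[0.4988 0.1221 0.1825] [ 3.53 -1.1  -8.34  0.01]
[0.4987 0.1221 0.182 ] [ 3.35 -1.15 -7.78  0.03]
[0.4988 0.1221 0.1815] [ 3.81 -1.15 -7.85 -0.03]
[0.4987 0.1221 0.181 ] [ 4.13 -1.71 -8.27 -0.01]
[0.4987 0.1221 0.1805] [ 4.25 -1.49 -7.92 -0.05]
[0.4987 0.1221 0.18  ] [ 4.32 -1.3  -7.9  -0.02]
[0.4987 0.1221 0.1795] [ 4.79 -1.16 -7.91 -0.02]
[0.4987 0.1221 0.179 ] [ 4.43 -1.43 -8.55 -0.  ]
[0.4987 0.1221 0.1785] [ 4.35 -1.71 -7.18  0.01]
[0.4987 0.1221 0.1783] [ 3.12 -1.89 -3.44 -0.01]
31.26 [-2.35386008e+00  2.08033649e+00 -3.67679093e-04]
```

Run:
```python
from h import *
from rig import env,solver,viewer
c=[.49867,.12211]
env.move_l([*c,.1776],.01); print(env.get_state()["wrist_force"].round(2))
env.ungrasp(); env.dwell(.1)
s0=env.get_state(); print(s0["wrist_force"].round(2),s0["grip_width"])
env.move_l([*c,.25],.12)
env.goto([.66,.13,.25],down(195)); print(round(env.get_state()["time_s"],2))
ims=[]
for n,(x0,y0) in(("top",(220,160)),("side",(220,150))):
    s=viewer.snapshot(n); np.savez(n+"1.npz",**s); im=s["pixels"][y0:y0+150,x0:x0+140,::-1]; ims.append(cv2.resize(im,(400,428),interpolation=cv2.INTER_CUBIC))
    if n=="top":
        q=cloud(s).reshape(-1,3); t=q[(q[:,2]>.19)&(q[:,2]<.225)&(np.hypot(q[:,0]-.4976,q[:,1]-.12)<.03)]
        print(len(t),np.median(t,0),cv2.minAreaRect((t[:,:2]*1000).astype(np.float32)))
cv2.imwrite("pics/a1.png",np.hstack(ims))
```

```text
[ 1.45 -2.44  2.14]
[0.87 0.12 0.46] 0.0853650665556337
33.76
78 [0.49792006 0.11080251 0.20641084] ((498.5666198730469, 111.96660614013672), (12.18547534942627, 27.61808967590332), 3.592949390411377)
```

View pics/a1.png

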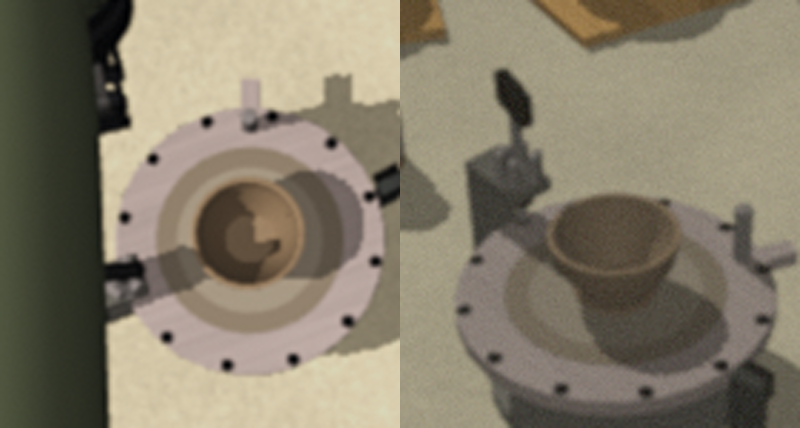

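The T-handle is raised and turned about 75°, standing on its own: its bar is at (515,97) in the right half and (125,270) in the left. The post at (250,120) is free, so I'll push it with closed fingers.

Run:
```python
from h import *
from rig import env,solver
A=np.array([.5391,.0220])
def pose(t,z=.105,r=.103):
    a=np.radians(t); return [*(A+r*np.array([np.cos(a),np.sin(a)])),z],down(t+180)
p,o=pose(21,.22); env.goto(p,o); env.close_gripper()
hit=env.move_l(pose(21)[0],.1,until_force=6); s=env.get_state(); print("down",hit,s["time_s"],s["ee_pos"].round(4),s["wrist_force"].round(2))
assert not hit
t=21; log=[]
while t>-60:
    fast=t>-37; t-=4 if fast else 2
    p,o=pose(t); hit=env.move_l(p,.045 if fast else .012,ori=o,until_force=5 if fast else 3.5)
    s=env.get_state(); a=np.radians(t); ft=s["wrist_force"]@[-np.sin(a),np.cos(a),0]
    print(t,hit,s["ee_pos"].round(4),s["wrist_force"].round(2),round(ft,2))
    if hit or ft>5: break
print(env.get_state()["time_s"])
```

```text
down False 36.3417 [0.6359 0.0589 0.1058] [-0.34  0.4  -0.04]
17 False [0.638  0.052  0.1056] [ 0.55  0.03 -0.99] -0.13
13 False [0.6395 0.0453 0.1051] [-0.76 -0.51 -0.4 ] -0.33
9 False [0.6408 0.0382 0.105 ] [0.18 0.21 0.16] 0.18
5 False [0.6416 0.031  0.105 ] [-0.07 -0.51  0.6 ] -0.5
1 False [0.642  0.0238 0.105 ] [-0.34  0.77 -0.21] 0.78
-3 False [0.6419 0.0166 0.105 ] [-0.46  0.71  0.06] 0.69
-7 False [0.6413 0.0095 0.105 ] [ 0.19 -0.4   0.5 ] -0.37
-11 False [0.6402 0.0024 0.105 ] [-0.05 -0.34 -0.73] -0.34
-15 False [ 0.6386 -0.0046  0.105 ] [-0.58 -0.31  0.51] -0.45
-19 False [ 0.6364 -0.0115  0.105 ] [ 0.19 -0.52  0.04] -0.43
-23 False [ 0.6339 -0.0182  0.105 ] [ 0.62 -0.56 -0.27] -0.28
-27 False [ 0.6308 -0.0247  0.105 ] [-0.93 -0.63 -0.11] -0.98
-31 False [ 0.6274 -0.0311  0.105 ] [-0.68  0.37 -0.03] -0.03
-35 False [ 0.6234 -0.037   0.105 ] [-0.14  0.31  0.1 ] 0.17
-39 False [ 0.6191 -0.0428  0.105 ] [-0.25  0.    0.59] -0.16
-41 False [ 0.6168 -0.0456  0.105 ] [0.26 1.04 0.4 ] 0.96
-43 False [ 0.6142 -0.0484  0.105 ] [ 0.62 -0.31  0.77] 0.2
-45 False [ 0.6117 -0.051   0.105 ] [0.54 0.06 0.1 ] 0.42
-47 False [ 0.6095 -0.0533  0.105 ] [ 1.57  0.73 -1.12] 1.65
-49 True [ 0.6095 -0.0533  0.1048] [0.63 1.06 0.69] 1.17
42.9833
```

Run:
```python
from h import *
from rig import env,viewer
ims=[]
for n,(x0,y0) in(("top",(250,160)),("side",(250,180))):
    s=viewer.snapshot(n); np.savez(n+"2.npz",**s); im=s["pixels"][y0:y0+150,x0:x0+140,::-1]; ims.append(cv2.resize(im,(400,428),interpolation=cv2.INTER_CUBIC))
cv2.imwrite("pics/a2.png",np.hstack(ims)); print(env.get_state()["wrist_force"])
```

```text
[ 1.26021898  0.45490308 -0.15843205]
```

View pics/a2.png

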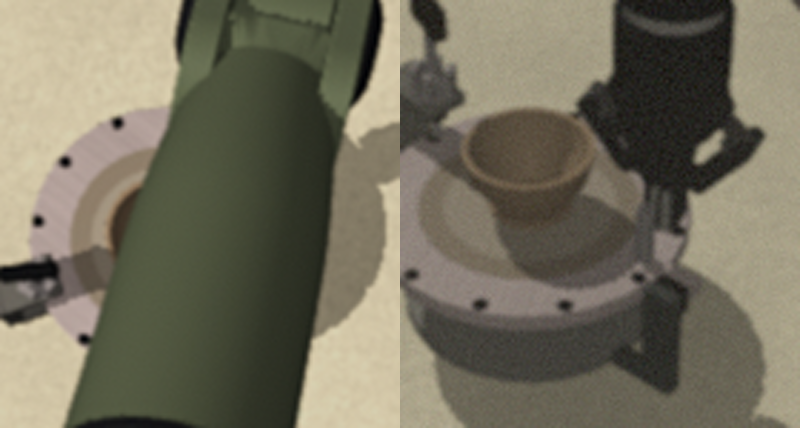

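The side half shows the post at the fingertips at (650,225), with the ear close to the pad at (665,285). I'll ease on in small steps with averaged force.

Run:
```python
from h import *
from rig import env,solver,viewer
A=np.array([.5391,.0220])
def F(t,n=6):
    f=[]
    for _ in range(n): f.append(env.get_state()["wrist_force"]); env.dwell(.015)
    a=np.radians(t); return np.mean(f,0)@[-np.sin(a),np.cos(a),0]
t=-47.; k=0
while t>-60:
    t-=.4; a=np.radians(t); p=[*(A+.103*np.array([np.cos(a),np.sin(a)])),.105]
    env.move_l(p,.012,ori=down(t+180)); f=F(t); print(round(t,1),round(f,2))
    if f>3.5: break
print(env.get_state()["time_s"])
# back off, rise, clear
t+=6; a=np.radians(t); env.move_l([*(A+.103*np.array([np.cos(a),np.sin(a)])),.105],.05)
env.move_l([*(A+.103*np.array([np.cos(a),np.sin(a)])),.25],.15)
env.goto([.45,.3,.3],down(180)); print(env.get_state()["time_s"])
ims=[]
for n,(x0,y0) in(("top",(240,160)),("side",(235,160))):
    s=viewer.snapshot(n); np.savez(n+"3.npz",**s); im=s["pixels"][y0:y0+150,x0:x0+140,::-1]; ims.append(cv2.resize(im,(400,428),interpolation=cv2.INTER_CUBIC))
cv2.imwrite("pics/a3.png",np.hstack(ims))
```

```text
-47.4 4.94
43.4333
46.3583
```

View pics/a3.png

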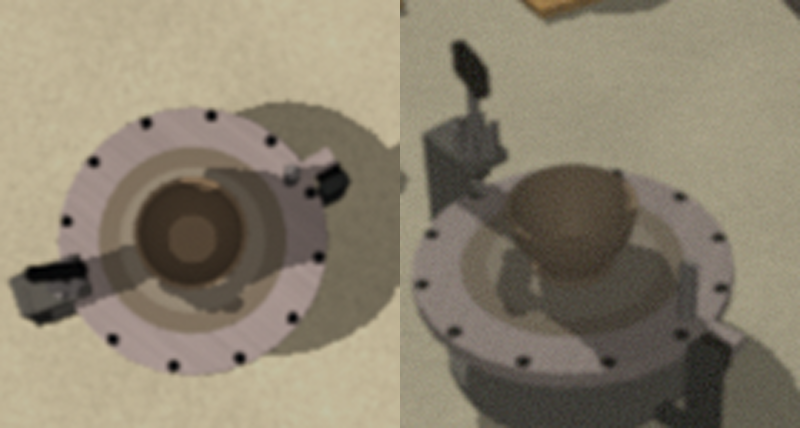

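The ear at (322,160) lies against the pad at (333,183), the handle is still parked at (55,270), and the arm is clear of everything.

```bash
python3 -c "
from rig import env,job
env.dwell(.3); print(job.job_done())"
```

```text
the job is handed in; nothing more can be done
None
```

I handed the job in at about 47 s. The plunger is parked in its rest notch and the ear rests against the stop pad after a push of about 5 N. The final pictures show both, but the hand-in returned no verdict.

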